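Open the shutter and hold the amber reference cell in the photometer's beam

TASK

Check the open-path photometer with the amber glass reference cell: first slide the red shutter tab on the lamp head fully open, then lift the amber cell out of its stand by its two broad frosted sides, never touching its clear windows with the fingers, and hold it upright in the gap between lamp and detector so that the light beam passes straight through the middle of both windows. The photometer has no cell holder: the job finishes with you still holding the cell steady in the beam, clear of the instrument, and with the timer, the white vial and the other two cells undisturbed.

Things in the scene. Friction and masses are not known exactly. Their poses are not given: they have to be found in the camera images.
- photometer: U-shaped bench photometer, fixed, 92 x 210 x 85 mm, grey base with two white heads 85 mm high. Origin on the worktop under the middle of the light gap. Lamp head on its +y side (86 mm wide in x, y=+20 to +115 mm), detector head on its -y side (66 mm wide, y=-39 to -99 mm, with a black tube 28 mm across reaching to y=-20 mm).
- beam (a point): point on the light beam in the middle of the gap, 65 mm above the worktop; axes as the photometer's: the beam (2 mm thick) runs along y, z is up. The free gap reaches 20 mm from here to the shutter guides (+y) and 20 mm to the end of the detector's black tube (-y); open at the top, -x and +x; its floor is 22 mm above the worktop.
- shutter (a joint): travel of the lamp's shutter in m: 0 = closed (blade in front of the lens), 0.026 = fully open (end stop). Opens along the photometer's +x; about 1.5 N of friction, stays where it is left.
- shutter_tab (a point): middle of the red shutter tab that stands upright on the lamp head: 10 mm wide in x (the sliding direction), 18 mm long in y, 24 mm high; its top is 113 mm above the worktop, the head's top below it 85 mm (slide track 87 mm, foot of the tab 91 mm, lamp cap beside it 88 mm). It moves with the shutter.
- cell_stand: white plastic block with round ends, 48 x 220 x 20 mm, fixed to the worktop, origin under its centre. Three pockets in a row along its y axis, 48 mm apart, each 5 mm deep with about 0.75 mm of play a side; each holds one upright reference cell with the cell's y axis along the row.
- amber_center (a point): centre of the amber cell (orange glass and stopper), half-way up its 54 mm: 27 mm above its underside. Solid glass 12.5 (x) x 22.5 (y) x 45 mm (z), on top a 9 mm stopper (10 x 19 mm); 36 g. Its broad sides, 12.5 mm apart, facing +x and -x, are frosted: grip there. The ends facing +y and -y carry the clear windows. Its pocket varies.
- amber_window (a point): point on the upright axis of the amber cell midway between the centres of its two windows: 15 mm above its underside, 12 mm below its centre; axes as the cell's (y runs through both windows, z up). The windows are 9 mm wide in x and 25 mm high.
- amber_cell: the amber cell; origin at the centre of its underside, axes as above
- amber_windows: the two clear windows of the amber cell together; origin as the cell's
- green_center (a point): centre of the green cell (green stopper), same shape, in another pocket; leave it standing
- blue_center (a point): centre of the blue cell (blue stopper), same shape, in another pocket; leave it standing
- timer: white bench timer, 26 x 68 x 62 mm, loose, origin at the centre of its underside, standing behind the photometer; leave it
- vial_white: white screw-cap vial with a blue band, 28 mm across, 62 mm high, loose, origin at the centre of its underside; leave it
Mind the look-alikes: they are no part of the job. Of the things that look like the photometer, take the one that is nearest to the robot's base at the start.

How it is judged (in metres and radians):
On the way, in this order (a step that is already met when the one before it is completed fails the run):
1. the shutter is slid fully open (within 3 mm of its end stop) (value of joint shutter above 0.023 m), for 0.2 s.
2. the amber cell is lifted clear of its stand in the fingers (height (world z) of amber_center above 0.06 m and contact force between the fingers and amber_cell above 0.5 N), for 0.2 s.
At the end, for the whole second after the job is handed in: Shutter within 3 mm of its stop; amber cell held at rest by the fingers, off the photometer, window midpoint within 3.5 mm sideways, 7 mm in height and 9 mm along the beam of the gap's middle, its windows within 0.12 rad of square to the beam, within 0.12 rad of upright (value of joint shutter above 0.023 m and contact force between the fingers and amber_cell above 0.5 N and contact force between amber_cell and photometer below 0.1 N and x of amber_window in the frame of beam between -0.0035 and 0.0035 m and y of amber_window in the frame of beam between -0.009 and 0.009 m and z of amber_window in the frame of beam between -0.007 and 0.007 m and angle between the y axis of amber_cell and the y axis of beam, either way round below 0.12 rad and angle between amber_cell's own z axis and vertical below 0.12 rad and linear speed of amber_cell below 0.01 m/s); the arm keeps its last pose, push and grip.
It fails at once if the fingers touch a clear window of the amber cell (contact force between the fingers and amber_windows above 0.3 N).
It fails at once if the amber cell is knocked hard against the photometer (contact force between amber_cell and photometer above 8 N).
It fails at once if another cell is disturbed (moved 10 mm) (distance of any of green_center, blue_center from where it was at the start of the episode above 0.01 m).
It fails at once if the timer or the vial is pushed away (20 mm) (distance of any of timer, vial_white from where it was at the start of the episode above 0.02 m).
It also fails if it takes over 51 s, if anything falls off the work surface, if the arm or the gripper's body presses on something with over 40 N, if the wrist force passes 120 N, or if a joint passes its speed limit or range.

ROBOT

A 6-joint arm with a two-finger parallel gripper is mounted at the origin on a cart in front of the work surface, level with it; the furniture and walls round the work are solid. World frame = base frame: x ahead of the robot, y to its left, z up, the work surface at z = 0. Lengths are in mm, angles in rad, forces in N, time in s.
With the tool pointing down it reaches from about 275 to 1000 mm from the base axis. Payload 8.4 kg.
Tool frame: the origin (TCP) lies midway between the tips of the shut fingers; the grasp point (between the pads) lies 19 mm behind it; z points along the fingers, y is the line along which they close (so a half turn about z gives the same grasp; the last joint's range is limited). The gripper opens to 85 mm and grips with 20 to 120 N. Pads are 22 mm wide; open, the fingers measure 114 mm over their backs; the gripper's body (76 mm by 85 mm) begins 54 mm behind the grasp point. The pads swing forward as they close: fully open they stand 13 mm farther back than shut.
Start: joints at [-1.164, 0.353, 1.633, -0, 1.155, -0.002], TCP at [248.442, -573.502, 231.281] pointing down, gripper open.
Joint ranges: [-2.63, 2.63], [-0.92, 2.1], [0.06, 2.66], [-1.3, 4.44], [0, 2.69], [-3.02, 3.02]. Speed limits (rad/s): [2.22, 2.22, 2.79, 3.14, 3.14, 3.14].

INTERFACE

Orientations are given as [roll, pitch, yaw] about the fixed x, y, z axes, in that order (R = Rz(yaw) Ry(pitch) Rx(roll)).
In Python, from rig import telemetry, optics, r gives the robot as it stands.
- The arm moves only by the tool play_rows, never from a script. Its arguments are lists of equal length, an entry for each row: "dp": the shift along the tool's x, y, z in units of 40 mm (1.0 is 40 mm), a list of three; "rot": the turn, a rotation vector about the tool's x, y, z in units of 6 degrees (1.0 is 6 degrees), a list of three. In form: {"dp": [[tx, ty, tz], ...], "rot": [[ax, ay, az], ...]}. A call has 1 to 5 rows; each row is the pose to reach, as a shift and turn from the pose commanded when the call began, along the tool's axes at that moment; what a row does not reach only later rows make up. A row lasts 1/12 s, in which the tool goes at most 41.7 mm and 7.16 degrees, less where a joint would pass 70% of its speed; a pose out of reach is approached as far as the arm can. A call with a gripper value outside its range is refused whole. "fingers" is the opening, from 0 (shut) to 1 (fully open), set as the call begins (left out, the last holds). The fingers move at their own pace and stop on an object; "grip_force" is the grip in N (left out, the last holds). Time passes only in rows, so rows that repeat a pose let the fingers close. It gives the time, the measured TCP pose, the force, the opening and the grip force at its end, in the units of the state.
- telemetry.sense(): the state, without advancing time (a new reading comes with each control period).
- optics.grab_frame(name): name is "scene" or "side" or "wrist"; returns a dict with "color" (480x640x3 uint8, red, green, blue), "mtx" (3x3 intrinsics, pixels), "D" ([k1, k2, p1, p2, k3] as OpenCV has them; the pictures are not rectified), "R" (3x3) and "t" (3): a world point X has camera coordinates R X + t; the wrist camera has in their place "mount" (4x4, takes a point from camera to tool coordinates, whose origin is the TCP and whose axes are the flange's). Camera axes: x right, y down, z forward; pixel columns grow to the right and rows downward; lengths in mm; the calibration is good to about 2 mm. A picture is of the moment at which its call begins: read the wrist's pose just before it. There is no depth.
- r.sign_off(): hands the job in; it is judged then, once.
The state is a dict: "clock": time; "qpos": joint angles; "qvel": joint speeds; "joint_efforts": joint torques, N m; "eef_pos": TCP position; "tcp_rot": TCP orientation; "contact_force": force on the tool from outside, world axes, zero at the start; "wrist_torque": the same for the moment, N m; "opening": opening from 0.0 (shut) to 1.0 (fully open); "grasp_force": force on a finger pad.
Only numpy, scipy, OpenCV 4.12 (cv2) and the standard library are available. Lean on these libraries where they do the work, as an engineer would, in place of code of your own. Each camera call takes 0.05 s, during which the arm holds its last target. There are 200 camera calls.

## Working session

There is one attempt and no reset: what is moved stays moved. The work goes in short steps, Python scripts to look and compute and a tool call to move; the robot and the scene stay as the last step left them, time stands still between calls to the robot, and variables do not carry over. Pictures are saved under pics/ and viewed, at most 13 in all, crops included, and the job is handed in when it is done.

Besides the shell and the picture viewer there is one more tool, called after "Emit:" as name(argument=value, ...) on one line, values as JSON. play_rows: Moves the arm, as the interface text tells. Its arguments: {"type":"object","properties":{"dp":{"type":"array"},"rot":{"type":"array"},"fingers":{"type":"number"},"grip_force":{"type":"number"}},"required":["dp","rot"]}

```bash
ls; mkdir -p pics
python3 - <<'E'
from rig import telemetry, optics, r
import cv2,pickle,numpy as np
s=telemetry.sense();print(s)
F={}
for n in("scene","side","wrist"):
    f=optics.grab_frame(n);F[n]=f
    cv2.imwrite(f"pics/{n}0.png",f["color"][:,:,::-1])
    print(n,{k:np.round(v,3).tolist() for k,v in f.items() if k!="color"})
pickle.dump((s,F),open("f0.pkl","wb"))
E
```

```text
pics
{'clock': 0.0, 'qpos': array([-1.16443442e+00,  3.53624312e-01,  1.63417375e+00, -3.05151314e-05,
        1.15521982e+00, -2.37707503e-03]), 'qvel': array([-0.00074799,  0.00038302, -0.00104004,  0.00111674,  0.00048397,
        0.0007821 ]), 'joint_efforts': array([-1.58731593e-03, -6.05253696e+01, -3.42067802e+01,  1.41144415e-04,
        9.50746879e-03,  1.65377480e-05]), 'eef_pos': array([ 248.2125276 , -573.04834141,  230.55963319]), 'tcp_rot': array([-3.14016737e+00,  2.45122668e-05,  4.08751338e-01]), 'contact_force': array([-0.12488702, -0.10872421, -0.67148458]), 'wrist_torque': array([-0.00980611,  0.05574239, -0.0047822 ]), 'grasp_force': 0.0, 'opening': 0.9993323155132929}
scene {'mtx': [[446.497, 0.0, 318.542], [0.0, 446.497, 240.058], [0.0, 0.0, 1.0]], 'D': [-0.015, 0.0, 0.0, 0.0, 0.0], 'R': [[0.806, -0.591, -0.003], [-0.413, -0.56, -0.718], [0.423, 0.58, -0.696]], 't': [-321.287, 469.949, 510.185]}
side {'mtx': [[557.276, 0.0, 314.29], [0.0, 557.276, 248.396], [0.0, 0.0, 1.0]], 'D': [0.028, 0.0, 0.0, 0.0, 0.0], 'R': [[-0.99, -0.143, 0.018], [-0.081, 0.445, -0.892], [0.119, -0.884, -0.452]], 't': [643.82, 14.792, 1493.914]}
wrist {'mtx': [[343.871, 0.0, 313.413], [0.0, 343.871, 232.448], [0.0, 0.0, 1.0]], 'D': [-0.049, 0.0, 0.0, 0.0, 0.0], 'mount': [[0.001, -0.964, -0.267, 67.948], [1.0, 0.001, -0.0, -1.602], [0.001, -0.267, 0.964, -142.467], [0.0, 0.0, 0.0, 1.0]]}
```

View pics/scene0.png

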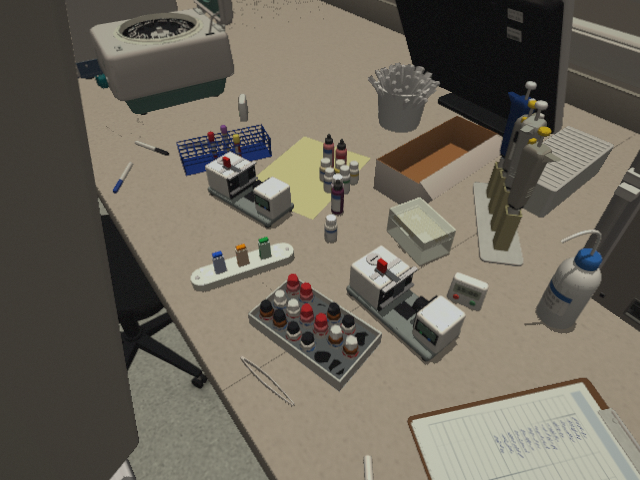

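View pics/side0.png

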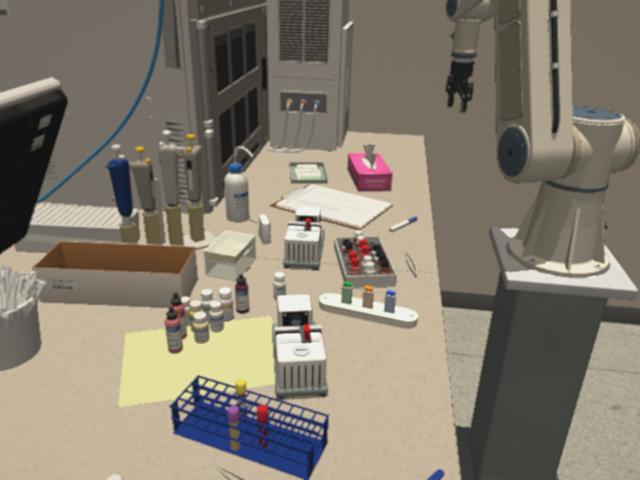

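Scene view: photometer A is around (250,185), B around (405,300), and the stand's stoppers are blue (217,256), amber (241,249) and green (264,242). The side view shows the same: A (300,355), B (303,240), amber (368,292). Next I'll locate them in world coordinates and take crops.

```bash
cat > h.py <<'E'
import numpy as np,cv2,pickle
from scipy.spatial.transform import Rotation as Ro
def cam(f,s=None):
    if "R" in f: R,t=np.array(f["R"]),np.array(f["t"])
    else:
        M=np.eye(4);M[:3,:3]=Ro.from_euler('xyz',s["tcp_rot"]).as_matrix();M[:3,3]=s["eef_pos"]
        W=np.linalg.inv(M@np.array(f["mount"]));R,t=W[:3,:3],W[:3,3]
    return np.array(f["mtx"]),np.array(f["D"]),R,t
def ray(c,p):
    K,D,R,t=c;u=cv2.undistortPoints(np.array([[p]],float),K,D)[0,0]
    d=R.T@np.array([u[0],u[1],1]);return -R.T@t,d/np.linalg.norm(d)
def onz(c,p,z):
    o,d=ray(c,p);return o+d*(z-o[2])/d[2]
def tri(rs):
    A=sum(np.eye(3)-np.outer(d,d) for o,d in rs);b=sum((np.eye(3)-np.outer(d,d))@o for o,d in rs)
    x=np.linalg.solve(A,b);return x,[np.linalg.norm((np.eye(3)-np.outer(d,d))@(x-o)) for o,d in rs]
def proj(c,X):
    K,D,R,t=c;return cv2.projectPoints(np.array(X,float).reshape(-1,3),cv2.Rodrigues(R)[0],t,K,D)[0][:,0]
def blobs(img,lo,hi,amin=6):
    h=cv2.cvtColor(img,cv2.COLOR_RGB2HSV);m=cv2.inRange(h,lo,hi)
    n,l,st,ce=cv2.connectedComponentsWithStats(m)
    return [(np.round(ce[i],1).tolist(),st[i].tolist()) for i in range(1,n) if st[i,4]>=amin]
E
python3 - <<'E'
from h import *
s,F=pickle.load(open("f0.pkl","rb"));C={k:cam(f,s) for k,f in F.items()}
for n,p in dict(A=(250,185),B=(405,300),vial=(331,235),timer=(468,300)).items(): print(n,onz(C["scene"],p,30).round(), np.linalg.norm(onz(C["scene"],p,30)[:2]))
for n,p in dict(A=(300,355),B=(303,240)).items(): print(n,onz(C["side"],p,50).round())
for n in("scene","side"):
    for nm,lo,hi in(("red",(0,170,120),(6,255,255)),("or",(8,150,90),(16,255,255)),("bl",(105,130,70),(125,255,255)),("gr",(45,90,40),(85,255,255))):
        print(n,nm,[ (b[0],b[1][4]) for b in blobs(F[n]["color"],lo,hi,10)][:14])
S=F["scene"]["color"][:,:,::-1];D=F["side"]["color"][:,:,::-1]
a=cv2.resize(S[140:290,180:300+10],None,fx=4,fy=4,interpolation=cv2.INTER_CUBIC)
b=cv2.resize(D[260:400,260:330+100],None,fx=4,fy=4,interpolation=cv2.INTER_CUBIC)[:, :]
cv2.imwrite("pics/ca.png",a);cv2.imwrite("pics/cb.png",b);print(a.shape,b.shape)
cv2.imwrite("pics/cc.png",cv2.resize(S[230:370,330:490],None,fx=4,fy=4,interpolation=cv2.INTER_CUBIC))
E
```

```text
A [619. 584.  30.] 851.2823664587592
B [674. 103.  30.] 682.2131811352995
vial [670. 325.  30.] 745.2858096463654
timer [769.  33.  30.] 769.9344062799896
A [590. 606.  50.]
B [661. 139.  50.]
scene red [([225.3, 157.8], 12), ([382.1, 261.6], 31), ([292.3, 277.4], 46), ([305.6, 285.7], 45), ([306.3, 307.6], 53), ([320.9, 317.0], 57)]
scene or [([433.1, 162.0], 955), ([240.4, 247.7], 19)]
scene bl [([519.4, 97.6], 99), ([217.0, 142.8], 10), ([224.5, 143.7], 15), ([254.9, 151.4], 373), ([208.6, 144.8], 12), ([202.5, 148.2], 13), ([194.6, 150.1], 14), ([221.0, 152.8], 34), ([232.5, 149.7], 13), ([197.3, 163.2], 384), ([117.4, 185.2], 48), ([589.5, 257.4], 302), ([216.7, 253.8], 38)]
scene gr [([263.2, 239.5], 41), ([471.8, 302.9], 12)]
side red [([307.9, 219.8], 18), ([364.2, 246.3], 62), ([353.5, 257.3], 74), ([306.6, 327.8], 34)]
side or [([124.7, 256.5], 2764), ([38.6, 265.5], 11), ([384.8, 268.5], 12), ([368.4, 288.4], 14)]
side bl [([115.6, 163.3], 94), ([234.9, 167.4], 85), ([412.5, 219.3], 12), ([390.4, 292.4], 24), ([250.7, 436.8], 5195), ([251.8, 402.9], 19), ([175.5, 406.5], 34), ([299.0, 417.5], 120), ([436.5, 475.3], 77)]
side gr [([347.1, 283.4], 30)]
(600, 520, 3) (560, 680, 3)
```

View pics/ca.png

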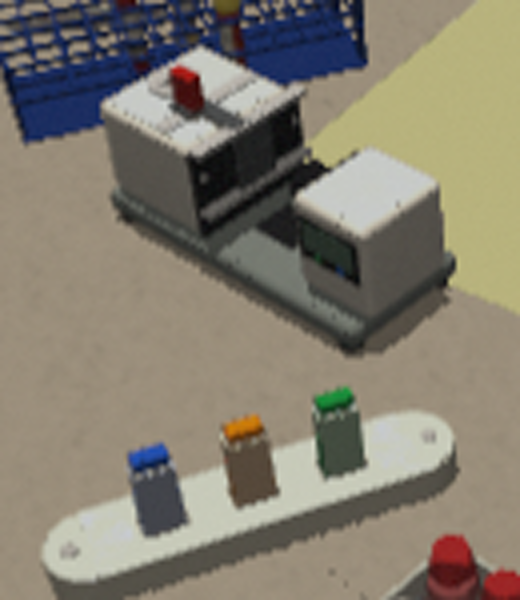

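View cc.

The crop shows the stand with blue, amber and green stoppers, and photometer A. B is the nearer of the two (682 mm against 851 mm), with the timer behind it. Photometer B is next.

View pics/cc.png

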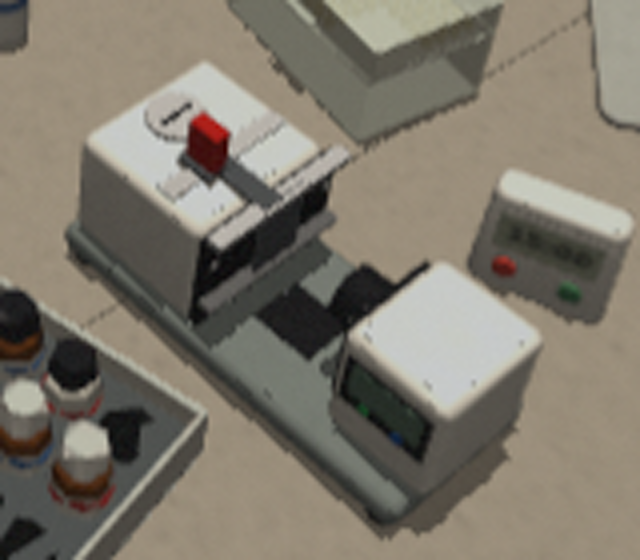

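Run:
```python
from h import *
s,F=pickle.load(open("f0.pkl","rb"));C={k:cam(f,s) for k,f in F.items()}
def T(a,b):
    x,e=tri([ray(C["scene"],a),ray(C["side"],b)]);print(x.round(1),np.round(e,1));return x
T((382.1,261.6+2),(307.9,221))
T((240.4,247.7),(368.4,288.4));b=T((216.7,253.8),(390.4,292.4));g=T((263.2,239.5),(347.1,283.4))
z=68
for p in((240.4,247.7),(216.7,253.8),(263.2,239.5)):print(onz(C["scene"],p,z).round(1))
for p in((368.4,288.4),(390.4,292.4),(347.1,283.4)):print(onz(C["side"],p,z).round(1))
```

```text
[647.4 147.6 108.3] [0. 0.]
[480.9 374.8  64.2] [0.1 0.1]
[434.4 385.9  65.9] [0.4 0.4]
[528.  365.6  66.6] [0.6 0.6]
[479.6 371.2  68. ]
[434.2 383.9  68. ]
[528.  364.4  68. ]
[480.7 381.3  68. ]
[434.1 389.6  68. ]
[527.2 368.3  68. ]
```

The crop shows photometer B: lamp head with its red tab at about full-frame (382,263), detector head at about (440,315), and the timer at (468,293). I'll work out its yaw from the corners of the head tops.

Run:
```python
from h import *
s,F=pickle.load(open("f0.pkl","rb"));C={k:cam(f,s) for k,f in F.items()}
f=lambda x,y,z:onz(C["scene"],(330+x/4-.4,230+y/4-.4),z)[:2]
L=[f(*p,85) for p in((88,140),(205,65),(318,150),(205,228))];D=[f(*p,85) for p in((350,333),(440,265),(540,342),(440,415))]
print(np.round(L,0).tolist(),np.round(D,0).tolist())
l,d=np.mean(L,0),np.mean(D,0);y=(l-d)/np.linalg.norm(l-d);print(l,d,np.linalg.norm(l-d),np.degrees(np.arctan2(y[1],y[0]))-90)
e=f(70,240,5)-f(375,520,5);print(np.linalg.norm(e),np.degrees(np.arctan2(e[1],e[0]))-90)
e=f(88,140,85)-f(205,228,85);print('lampL',np.linalg.norm(e),np.degrees(np.arctan2(e[1],e[0]))-90)
R=Ro.from_euler('xyz',s["tcp_rot"]).as_matrix()
tgt=np.array([640,110,330]);print("dp", R.T@(tgt-s["eef_pos"])/40)
```

```text
[[617.0, 194.0], [693.0, 199.0], [698.0, 126.0], [625.0, 123.0]] [[635.0, 44.0], [693.0, 47.0], [696.0, -6.0], [635.0, -6.0]]
[658.17245043 160.40922072] [664.69554832  19.49207744] 141.06804059081566 2.6503472844516835
200.54657985526515 2.2780358534169807
lampL 71.92351395676612 6.405752366251278
dp [ 15.77489385 -11.77993152  -2.46960856]
```

B's yaw is about 3°, its origin is near (661,90), and the shutter is closed. I'll move above it and look with the wrist camera.

Emit:
play_rows(dp=[[0.8, -0.54, -0.2], [1.6, -1.08, -0.4], [2.4, -1.62, -0.6], [3.2, -2.16, -0.8], [4.0, -2.7, -1.0]], rot=[[0, 0, 0], [0, 0, 0], [0, 0, 0], [0, 0, 0], [0, 0, 0]])

```text
clock: 0.57
eef_pos: [352.7, -409.1, 271.4]
tcp_rot: [-3.141, 0.0, 0.408]
contact_force: [0.8, -0.0, 0.2]
opening: 1.002
grasp_force: 0.0
```

Emit:
play_rows(dp=[[0.8, -0.54, 0], [1.6, -1.08, 0], [2.4, -1.62, 0], [3.2, -2.16, 0], [4.0, -2.7, 0]], rot=[[0, 0, 0], [0, 0, 0], [0, 0, 0], [0, 0, 0], [0, 0, 0]])

```text
clock: 0.98
eef_pos: [456.7, -246.3, 271.3]
tcp_rot: [3.142, -0.0, 0.409]
contact_force: [0.4, -1.1, -1.1]
opening: 1.0
grasp_force: 0.0
```

Emit:
play_rows(dp=[[0.8, -0.54, 0], [1.6, -1.08, 0], [2.4, -1.62, 0], [3.2, -2.16, 0], [4.0, -2.7, 0]], rot=[[0, 0, 0], [0, 0, 0], [0, 0, 0], [0, 0, 0], [0, 0, 0]])

```text
clock: 1.4
eef_pos: [560.7, -83.5, 271.2]
tcp_rot: [-3.142, 0.0, 0.409]
contact_force: [0.7, -1.0, -0.3]
opening: 0.999
grasp_force: 0.0
```

Emit:
play_rows(dp=[[0.8, -0.54, 0], [1.6, -1.08, 0], [2.4, -1.62, 0], [3.2, -2.16, 0], [3.8, -2.6, 0]], rot=[[0, 0, -1.1], [0, 0, -2.2], [0, 0, -3.3], [0, 0, -4.4], [0, 0, -5.5]])

```text
clock: 1.82
eef_pos: [659.3, 73.2, 270.9]
tcp_rot: [-3.141, -0.0, 0.991]
contact_force: [0.0, -0.4, 0.6]
opening: 0.996
grasp_force: 0.0
```

Emit:
play_rows(dp=[[0, 0, 0], [0, 0, 0], [0, 0, 0], [0, 0, 0], [0, 0, 0]], rot=[[0, 0, -1.1], [0, 0, -2.2], [0, 0, -3.3], [0, 0, -4.4], [0, 0, -5.5]])

```text
clock: 2.23
eef_pos: [658.0, 70.6, 270.8]
tcp_rot: [-3.141, 0.0, 1.567]
contact_force: [-0.7, -0.7, -0.0]
opening: 1.004
grasp_force: 0.0
```

```bash
cat > g.py <<'E'
import sys
from rig import telemetry, optics, r
from h import *
def snap(tag):
    s=telemetry.sense();f=optics.grab_frame("wrist");pickle.dump((s,f),open(f"{tag}.pkl","wb"));cv2.imwrite(f"pics/{tag}.png",f["color"][:,:,::-1]);print(s["eef_pos"].round(1),s["tcp_rot"].round(3),s["clock"],s["qpos"].round(2));return s,f
if __name__=="__main__":
    s,f=snap(sys.argv[1])
E
python3 g.py w1
```

```text
[658.   70.6 270.8] [-3.141  0.     1.567] 2.2333 [ 0.1   0.38  1.51 -0.    1.26  0.11]
```

View pics/w1.png

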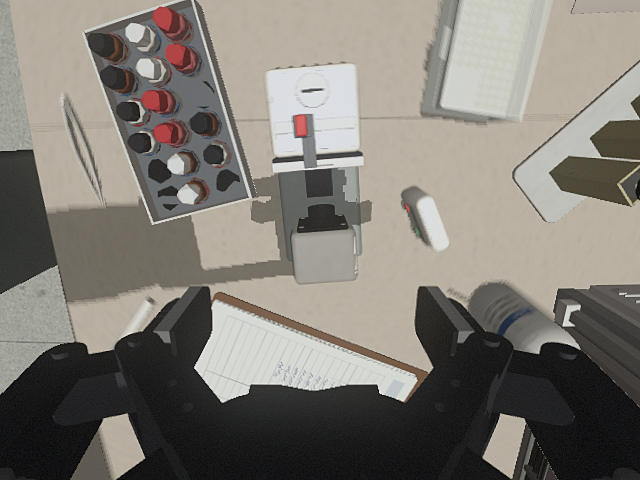

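The wrist view shows the lamp head top at (266–358, 65–155), the tab at (301,124), and the detector top at (292–357, 228–283). I'll fit their outlines.

Run:
```python
from h import *
s,f=pickle.load(open("w1.pkl","rb"));c=cam(f,s);im=f["color"]
h=cv2.cvtColor(im,cv2.COLOR_RGB2HSV)
for row in (100,140): print(row,[tuple(h[row,x]) for x in (262,265,268,272,280,350,354,358,362)])
print([tuple(h[250,x]) for x in (284,289,292,296,300,350,354,358,362)])
m=((h[...,1]<14)&(h[...,2]>185)).astype(np.uint8)
o=np.ones((5,5),np.uint8);m=cv2.morphologyEx(m,cv2.MORPH_OPEN,np.ones((3,3),np.uint8))
def rect(r0,r1,c0,c1,th,ss):
    m=((h[...,1]<ss)&(h[...,2]>th)).astype(np.uint8);z=np.zeros_like(m);z[r0:r1,c0:c1]=m[r0:r1,c0:c1]
    n,l,st,ce=cv2.connectedComponentsWithStats(z);i=1+np.argmax(st[1:,4]);print(st[i])
    P=cv2.findContours((l==i).astype(np.uint8),0,2)[0];P=max(P,key=len)[:,0].astype(float)
    W=np.array([onz(c,p,85) for p in P])[:,:2].astype(np.float32)
    q=cv2.minAreaRect(W);print(q);return q
rect(50,158,255,375,200,30);rect(215,290,285,365,120,45)
for b in blobs(im,(0,150,120),(8,255,255),20)+blobs(im,(172,150,120),(180,255,255),20):
    if 250<b[0][0]<380: print(b,onz(c,b[0],112)[:2])
```

```text
100 [(np.uint8(19), np.uint8(29), np.uint8(187)), (np.uint8(20), np.uint8(30), np.uint8(180)), (np.uint8(22), np.uint8(14), np.uint8(200)), (np.uint8(108), np.uint8(6), np.uint8(214)), (np.uint8(111), np.uint8(8), np.uint8(225)), (np.uint8(111), np.uint8(8), np.uint8(226)), (np.uint8(90), np.uint8(2), np.uint8(222)), (np.uint8(20), np.uint8(21), np.uint8(186)), (np.uint8(19), np.uint8(30), np.uint8(188))]
140 [(np.uint8(19), np.uint8(29), np.uint8(185)), (np.uint8(20), np.uint8(29), np.uint8(184)), (np.uint8(19), np.uint8(29), np.uint8(183)), (np.uint8(21), np.uint8(18), np.uint8(184)), (np.uint8(109), np.uint8(9), np.uint8(225)), (np.uint8(105), np.uint8(9), np.uint8(226)), (np.uint8(111), np.uint8(8), np.uint8(227)), (np.uint8(30), np.uint8(11), np.uint8(215)), (np.uint8(20), np.uint8(30), np.uint8(188))]
[(np.uint8(19), np.uint8(36), np.uint8(121)), (np.uint8(48), np.uint8(13), np.uint8(102)), (np.uint8(22), np.uint8(26), np.uint8(107)), (np.uint8(22), np.uint8(17), np.uint8(166)), (np.uint8(20), np.uint8(19), np.uint8(165)), (np.uint8(22), np.uint8(17), np.uint8(164)), (np.uint8(23), np.uint8(14), np.uint8(214)), (np.uint8(50), np.uint8(10), np.uint8(159)), (np.uint8(19), np.uint8(32), np.uint8(173))]
[ 266   64   94   92 6687]
((657.8729248046875, 163.62161254882812), (79.92156219482422, 75.27699279785156), 4.285996437072754)
[ 285  222   80   68 4407]
((668.9912719726562, 23.715349197387695), (71.72872924804688, 82.18470764160156), 89.8016357421875)
```

```bash
cat > ph.py <<'E'
from h import *
def edges(im,c,rows,cl,cr,chan,thr,z):
    L=[];Rr=[]
    for r in rows:
        v=cv2.GaussianBlur(chan,(1,3),0)[r].astype(float)
        def cross(a,b):
            for x in range(a,b,1 if b>a else -1):
                x2=x+(1 if b>a else -1)
                if (v[x]-thr)*(v[x2]-thr)<=0 and v[x]!=v[x2]: return x+(x2-x)*(thr-v[x])/(v[x2]-v[x])
        a,b=cross(*cl),cross(*cr)
        if a:L.append(onz(c,(a,r),z)[:2])
        if b:Rr.append(onz(c,(b,r),z)[:2])
    out=[]
    for P in(L,Rr):
        P=np.array(P);vx,vy,x0,y0=cv2.fitLine(P.astype(np.float32),cv2.DIST_HUBER,0,.01,.01).ravel();
        if vy<0:vx,vy=-vx,-vy
        out.append((x0,y0,np.degrees(np.arctan2(vy,vx))-90));
    return out
E
python3 - <<'E'
from ph import *
s,f=pickle.load(open("w1.pkl","rb"));c=cam(f,s);im=f["color"]
h=cv2.cvtColor(im,cv2.COLOR_RGB2HSV)
print(edges(im,c,range(75,148),(255,285),(375,340),h[...,1],18,85))
print(edges(im,c,range(240,278),(300,285),(340,370),h[...,2],140,85))
print("tab H",[tuple(map(int,h[124,x])) for x in range(290,314,2)])
print("col back",[tuple(map(int,h[y,290])) for y in range(60,76,2)],[tuple(map(int,h[y,290])) for y in range(145,175,2)])
print("det",[(y,int(h[y,340,2]),int(h[y,340,1])) for y in range(218,240,2)],[(y,int(h[y,340,2]),int(h[y,340,1])) for y in range(274,292,2)])
E
```

```text
[(np.float32(617.0889), np.float32(164.25667), np.float32(4.6241074)), (np.float32(698.2996), np.float32(164.67078), np.float32(4.241272))]
[(np.float32(637.43097), np.float32(22.363228), np.float32(4.17894)), (np.float32(702.4753), np.float32(30.302532), np.float32(-3.6137772))]
tab H [(70, 3, 224), (68, 5, 199), (178, 53, 125), (0, 144, 188), (1, 136, 212), (1, 134, 213), (1, 133, 213), (1, 136, 206), (1, 113, 153), (99, 14, 131), (120, 6, 124), (110, 6, 131)]
col back [(18, 30, 184), (19, 30, 186), (20, 27, 187), (18, 31, 100), (20, 15, 205), (48, 6, 222), (110, 10, 227), (111, 8, 226)] [(111, 8, 226), (109, 9, 226), (109, 9, 227), (110, 4, 202), (45, 9, 224), (19, 18, 196), (30, 4, 63), (165, 7, 75), (0, 0, 55), (80, 3, 228), (70, 3, 221), (50, 3, 219), (23, 5, 220), (12, 8, 158), (54, 13, 100)]
det [(218, 45, 28), (220, 45, 28), (222, 48, 27), (224, 74, 10), (226, 47, 16), (228, 44, 29), (230, 142, 22), (232, 153, 20), (234, 162, 16), (236, 168, 18), (238, 168, 18)] [(274, 162, 17), (276, 164, 19), (278, 165, 17), (280, 150, 19), (282, 187, 31), (284, 184, 30), (286, 184, 32), (288, 182, 29), (290, 185, 32)]
```

Run:
```python
from h import *
s,f=pickle.load(open("w1.pkl","rb"));c=cam(f,s);im=f["color"]
h=cv2.cvtColor(im,cv2.COLOR_RGB2HSV)
yaw=np.radians(4.35);ex=np.array([np.cos(yaw),np.sin(yaw)]);ey=np.array([-ex[1],ex[0]])
p0=np.array([657.7,164.45])
for p in((290,66.5),(290,68),(340,281),(340,229.5),(340,173)):
    w=onz(c,p,85)[:2];print(p,w.round(1),"along",(w-p0)@ey,"lat",(w-p0)@ex)
m=((h[...,1]>90)&((h[...,0]<10)|(h[...,0]>170))).astype(np.uint8);z=m*0;z[105:150,285:320]=m[105:150,285:320]
ys,xs=np.nonzero(z);print(xs.min(),xs.max(),ys.min(),ys.max())
P=np.array([onz(c,(x,y),113)[:2] for x,y in zip(xs,ys) if h[y,x,2]>195]);rel=(P-p0)@np.c_[ex,ey];print(rel.min(0),rel.max(0),P.mean(0))
# beam plate dark lens positions
sc,F=pickle.load(open("f0.pkl","rb"))
```

```text
(290, 66.5) [637.3 201.1] along 38.05490342259221 lat -17.568480754911814
(290, 68) [637.3 199.8] along 36.81927290673735 lat -17.684652981848917
(340, 281) [684.8  -3.2] along -169.18747593676116 lat 14.304019447015955
(340, 229.5) [683.8  51.9] along -114.22682258850537 lat 17.485226301790277
(340, 173) [682.9 107.3] along -58.91992139920153 lat 20.750629432959123
295 306 115 136
[-15.25589657 -20.97870068] [-8.2080742  -5.63357666] [647.06365528 150.19494172]
```

Photometer: yaw 4.35°, origin about (663.3, 90.6). Tab at (647,150). I'll go down over the tab with the fingers half open.

Emit:
play_rows(dp=[[0.5, -0.06, 0.6], [1.0, -0.12, 1.3], [1.5, -0.18, 2.0], [1.97, -0.24, 2.7], [1.97, -0.28, 3.5]], rot=[[0, 0, -0.2], [0, 0, -0.4], [0, 0, -0.6], [0, 0, -0.76], [0, 0, -0.76]], fingers=0.45)

```text
clock: 2.7
eef_pos: [647.9, 152.5, 130.7]
tcp_rot: [3.14, -0.001, 1.64]
contact_force: [0.5, -0.0, 0.0]
opening: 0.451
grasp_force: 0.0
```

Emit:
play_rows(dp=[[0, 0, 0], [0, 0, 0]], rot=[[0, 0, 0], [0, 0, 0]])

```text
clock: 2.87
eef_pos: [646.5, 149.1, 129.8]
tcp_rot: [-3.138, 0.001, 1.639]
contact_force: [0.7, 0.7, 0.2]
opening: 0.451
grasp_force: 0.0
```

Run:
```python
from g import *
s,f=snap("w2");c=cam(f,s);h=cv2.cvtColor(f["color"],cv2.COLOR_RGB2HSV)
m=((h[...,1]>100)&((h[...,0]<10)|(h[...,0]>170))&(h[...,2]>90)).astype(np.uint8)
n,l,st,ce=cv2.connectedComponentsWithStats(m)
for i in range(1,n):
    if st[i,4]>60:
        w=onz(c,ce[i],113);R=Ro.from_euler('xyz',s["tcp_rot"]).as_matrix();print(st[i],ce[i],w,(R.T@(w-s["eef_pos"])/40).round(2))
```

```text
[646.5 149.1 129.8] [-3.138e+00  1.000e-03  1.639e+00] 2.8667 [ 0.22  0.52  1.62 -0.    1.01  0.16]
[  87   51   58   45 1653] [114.31820932  71.08469449] [552.49690322 241.16350225 113.        ] [ 2.46 -2.19  0.43]
[  96  109   63   38 1322] [129.5408472  126.15582451] [558.12096994 218.09250816 113.        ] [ 1.87 -2.08  0.43]
[  66  169   57   38 1452] [ 95.46763085 187.98966942] [539.62224915 188.82024145 113.        ] [ 1.17 -2.6   0.43]
[  86  213   51   43 1232] [110.29301948 234.3961039 ] [544.91621993 166.22653892 113.        ] [ 0.6  -2.5   0.43]
[309 261  19  33 607] [317.97199341 277.26523888] [648.26403678 151.20295578 113.        ] [0.05 0.05 0.42]
```

View pics/w2.png

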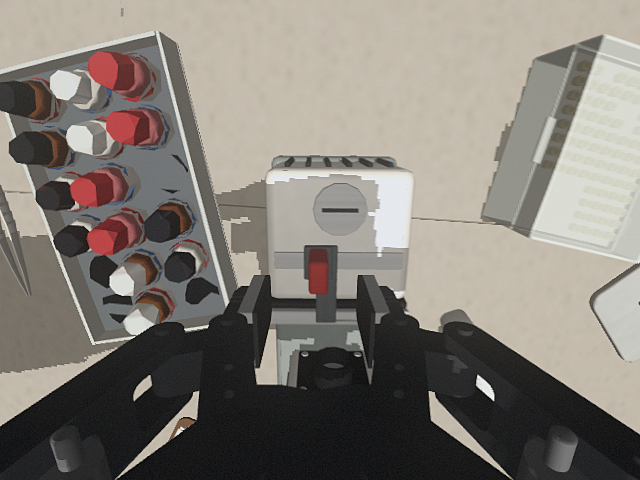

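The tab at (318,271) sits centred between the pads at columns 270 and 365. I'll descend, grip it lightly and slide it along photometer +x, which is tool +y.

Emit:
play_rows(dp=[[0.03, 0.04, 0.3], [0.03, 0.04, 0.6], [0.03, 0.04, 0.8], [0.03, 0.04, 0.8]], rot=[[0, 0, 0], [0, 0, 0], [0, 0, 0], [0, 0, 0]])

```text
clock: 3.25
eef_pos: [648.3, 150.1, 97.5]
tcp_rot: [-3.139, 0.0, 1.64]
contact_force: [0.1, -1.2, -0.8]
opening: 0.449
grasp_force: 0.0
```

Emit:
play_rows(dp=[[0, 0, 0], [0, 0, 0], [0, 0, 0], [0, 0, 0], [0, 0, 0]], rot=[[0, 0, 0], [0, 0, 0], [0, 0, 0], [0, 0, 0], [0, 0, 0]], fingers=0.0, grip_force=20)

```text
clock: 3.67
eef_pos: [649.5, 150.7, 99.7]
tcp_rot: [3.141, -0.0, 1.64]
contact_force: [-0.4, -0.8, 1.7]
opening: 0.111
grasp_force: 24.3
```

Emit:
play_rows(dp=[[0, 0.12, 0], [0, 0.24, 0], [0, 0.36, 0], [0, 0.48, 0], [0, 0.56, 0]], rot=[[0, 0, 0], [0, 0, 0], [0, 0, 0], [0, 0, 0], [0, 0, 0]])

```text
clock: 4.08
eef_pos: [672.8, 152.1, 99.6]
tcp_rot: [3.141, 0.0, 1.64]
contact_force: [-0.7, -2.2, 6.2]
opening: 0.107
grasp_force: 24.9
```

Emit:
play_rows(dp=[[0, 0.04, 0], [0, 0.08, 0], [0, 0.12, 0], [0, 0.14, 0], [0, 0.14, 0]], rot=[[0, 0, 0], [0, 0, 0], [0, 0, 0], [0, 0, 0], [0, 0, 0]])

```text
clock: 4.5
eef_pos: [673.5, 152.2, 99.5]
tcp_rot: [-3.133, 0.001, 1.64]
contact_force: [-19.0, -3.3, 19.5]
opening: 0.106
grasp_force: 26.6
```

It's at the stop (force 19 N, moved about 25 mm). Release, lift and check.

Emit:
play_rows(dp=[[0, 0, 0], [0, 0, 0], [0, 0, 0]], rot=[[0, 0, 0], [0, 0, 0], [0, 0, 0]], fingers=0.45)

```text
clock: 4.75
eef_pos: [677.8, 152.9, 99.1]
tcp_rot: [3.141, -0.0, 1.64]
contact_force: [0.4, -0.6, -0.3]
opening: 0.451
grasp_force: 0.0
```

Emit:
play_rows(dp=[[0, -0.1, -0.5], [0, -0.1, -1.5], [0, -0.1, -2.5], [0, -0.1, -3.5], [0, -0.1, -4.5]], rot=[[0, 0, 0], [0, 0, 0], [0, 0, 0], [0, 0, 0], [0, 0, 0]])

```text
clock: 5.17
eef_pos: [673.5, 152.5, 280.9]
tcp_rot: [3.141, -0.0, 1.64]
contact_force: [0.5, 0.3, 0.4]
opening: 0.452
grasp_force: 0.0
```

Run:
```python
from g import *
s,f=snap("w3");c=cam(f,s);h=cv2.cvtColor(f["color"],cv2.COLOR_RGB2HSV)
m=((h[...,1]>100)&((h[...,0]<10)|(h[...,0]>170))&(h[...,2]>90)).astype(np.uint8)
n,l,st,ce=cv2.connectedComponentsWithStats(m)
yaw=np.radians(4.35);ex=np.array([np.cos(yaw),np.sin(yaw)]);ey=np.array([-ex[1],ex[0]]);O=np.array([663.3,90.65])
for i in range(1,n):
    if st[i,4]>30:
        w=onz(c,ce[i],112)[:2];
        if w[0]>600: print(st[i],w,(w-O)@ex,(w-O)@ey)
R=Ro.from_euler('xyz',s["tcp_rot"]).as_matrix();
print("to (482,376,270)",R.T@(np.array([482,376,270])-s["eef_pos"])/40)
```

```text
[673.5 152.5 280.9] [ 3.141 -0.     1.64 ] 5.1667 [0.22 0.42 1.43 0.   1.3  0.15]
[308 204  11  22 208] [672.63913046 152.65938876] 14.015571754807267 61.12239687805431
to (482,376,270) [ 5.90740829 -4.38671235  0.27282901]
```

The tab travelled from −11.7 to +14.0 mm, so the shutter is fully open. Next, over to the stand.

Emit:
play_rows(dp=[[0.8, -0.6, 0], [1.6, -1.2, 0], [2.4, -1.8, 0], [3.2, -2.4, 0.1], [4.0, -3.0, 0.1]], rot=[[0, 0, 0], [0, 0, 0], [0, 0, 0], [0, 0, 0], [0, 0, 0]], fingers=0.5)

```text
clock: 5.63
eef_pos: [541.3, 304.8, 274.5]
tcp_rot: [3.141, -0.0, 1.64]
contact_force: [0.6, 0.4, 0.3]
opening: 0.501
grasp_force: 0.0
```

Emit:
play_rows(dp=[[0.8, -0.6, 0], [1.6, -1.2, 0], [1.9, -1.38, 0], [1.9, -1.38, 0.1], [1.9, -1.38, 0.17]], rot=[[0, 0, -1.15], [0, 0, -2.3], [0, 0, -3.45], [0, 0, -4.6], [0, 0, -5.75]])

```text
clock: 6.05
eef_pos: [481.4, 377.3, 268.2]
tcp_rot: [3.141, -0.0, 2.251]
contact_force: [-0.2, 0.6, -0.5]
opening: 0.503
grasp_force: 0.0
```

Emit:
play_rows(dp=[[0, 0, 0], [0, 0, 0], [0, 0, 0], [0, 0, 0], [0, 0, 0]], rot=[[0, 0, -1.15], [0, 0, -2.3], [0, 0, -3.45], [0, 0, -4.6], [0, 0, -5.75]])

```text
clock: 6.47
eef_pos: [482.5, 376.0, 268.1]
tcp_rot: [3.141, 0.0, 2.851]
contact_force: [0.3, 0.0, 0.1]
opening: 0.499
grasp_force: 0.0
```

Emit:
play_rows(dp=[[0, 0, 0], [0, 0, 0], [0, 0, 0]], rot=[[0, 0, -0.8], [0, 0, -0.8], [0, 0, -0.8]])

```text
clock: 6.72
eef_pos: [482.3, 375.8, 268.2]
tcp_rot: [3.141, 0.0, 2.926]
contact_force: [0.1, -0.1, -0.4]
opening: 0.497
grasp_force: 0.0
```

Run:
```python
from g import *
s,f=snap("w4");c=cam(f,s)
for nm,lo,hi in(("or",(6,120,90),(18,255,255)),("bl",(105,120,70),(125,255,255)),("gr",(45,90,40),(85,255,255))):
    for b in blobs(f["color"],lo,hi,60): print(nm,b,onz(c,b[0],69)[:2].round(1))
```

```text
[482.3 375.8 268.2] [3.141 0.    2.926] 6.7167 [ 0.66  0.3   1.62  0.    1.22 -0.7 ]
or ([312.5, 205.0], [308, 196, 10, 19, 183]) [480.3 377.1]
or ([145.4, 288.0], [134, 283, 19, 15, 61]) [531.  178.8]
or ([14.5, 394.0], [12, 370, 7, 43, 70]) [634.9 -42.1]
bl ([311.5, 158.0], [308, 149, 9, 18, 125]) [434.6 386.2]
bl ([620.6, 214.6], [603, 162, 37, 112, 2052]) [559.1 695.1]
bl ([622.9, 276.2], [596, 192, 44, 155, 1672]) [632.6 700.4]
bl ([629.5, 321.6], [611, 265, 29, 93, 799]) [694.4 711.9]
bl ([595.5, 307.1], [579, 279, 33, 56, 1000]) [664.4 668.7]
gr ([313.0, 249.7], [309, 241, 9, 18, 155]) [526.8 367.5]
```

View pics/w4.png

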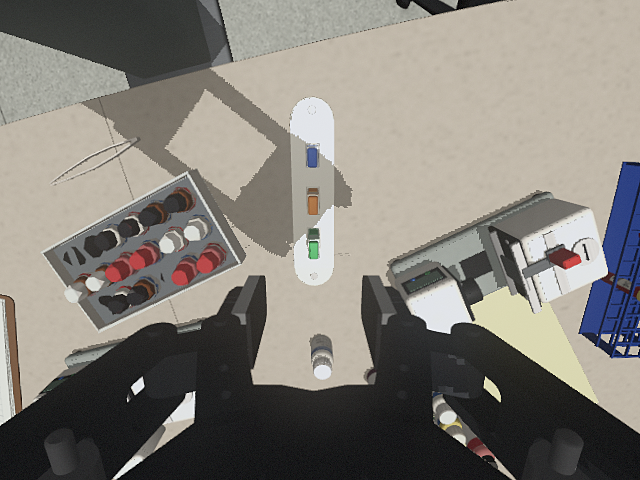

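The wrist view shows the stand upright in the image, with blue (311,157), amber (312,203) and green (313,247). Amber is at (480.4, 377), row direction about −11.6°. I'll come down to just above it and check.

Emit:
play_rows(dp=[[0.05, 0.02, 0.9], [0.05, 0.02, 1.8], [0.05, 0.02, 2.7], [0.05, 0.02, 3.6], [0.05, 0.02, 4.5]], rot=[[0, 0, -0.1], [0, 0, -0.12], [0, 0, -0.12], [0, 0, -0.12], [0, 0, -0.12]])

```text
clock: 7.18
eef_pos: [480.4, 376.9, 87.1]
tcp_rot: [3.141, 0.001, 2.938]
contact_force: [0.2, 1.5, 0.8]
opening: 0.499
grasp_force: 0.0
```

Emit:
play_rows(dp=[[0, 0, 0], [0, 0, 0], [0, 0, 0]], rot=[[0, 0, 0], [0, 0, 0], [0, 0, 0]])

```text
clock: 7.43
eef_pos: [481.4, 377.6, 90.2]
tcp_rot: [3.14, 0.001, 2.94]
contact_force: [0.3, 0.5, 0.6]
opening: 0.5
grasp_force: 0.0
```

Run:
```python
from g import *
s,f=snap("w5");c=cam(f,s);R=Ro.from_euler('xyz',s["tcp_rot"]).as_matrix()
for nm,lo,hi in(("or",(6,120,90),(18,255,255)),("bl",(105,120,70),(125,255,255)),("gr",(45,90,40),(85,255,255))):
    for b in blobs(f["color"],lo,hi,150):
        w=onz(c,b[0],69); print(nm,b,w[:2].round(1),(R.T@(w-s["eef_pos"])).round(1))
```

```text
[481.4 377.6  90.2] [3.14e+00 1.00e-03 2.94e+00] 7.4333 [ 0.66  0.49  1.77  0.    0.87 -0.71]
or ([309.8, 235.6], [302, 231, 16, 11, 150]) [460.3 381.7] [21.5 -0.2 21.2]
or ([71.7, 247.3], [50, 235, 34, 35, 240]) [442.  260.9] [  15.2 -122.3   21. ]
or ([309.0, 272.5], [300, 254, 19, 37, 671]) [479.4 377.3] [ 1.9 -0.7 21.2]
or ([23.6, 391.0], [7, 383, 31, 21, 218]) [521.1 193.6] [ -75.8 -172.3   21. ]
bl ([308.6, 182.3], [299, 162, 20, 39, 677]) [434.4 386.5] [47.8 -0.7 21.1]
gr ([309.0, 354.5], [301, 341, 17, 28, 465]) [527.2 367.5] [-46.9  -0.8  21.3]
```

View pics/w5.png

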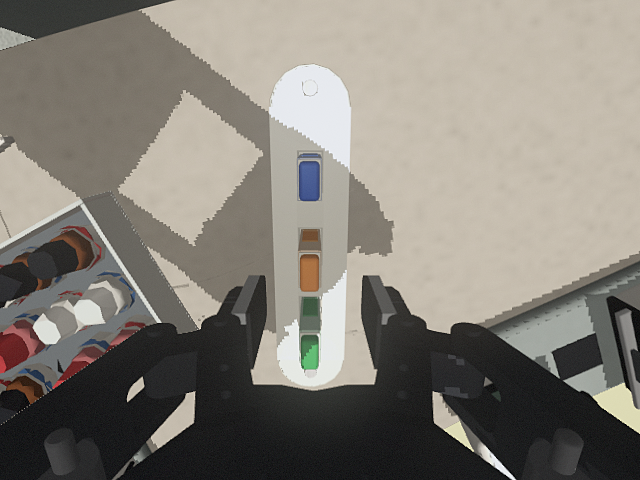

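Amber is centred between the pads to within 1–2 mm, and the row is vertical in the image. Descend and grip.

Emit:
play_rows(dp=[[0.04, -0.02, 0.4], [0.04, -0.02, 0.8], [0.04, -0.02, 1.2], [0.04, -0.02, 1.4], [0.04, -0.02, 1.4]], rot=[[0, 0, 0], [0, 0, 0], [0, 0, 0], [0, 0, 0], [0, 0, 0]])

```text
clock: 7.9
eef_pos: [478.8, 376.5, 32.9]
tcp_rot: [3.141, 0.0, 2.941]
contact_force: [-0.0, -0.0, -0.1]
opening: 0.5
grasp_force: 0.0
```

Emit:
play_rows(dp=[[0, 0, 0], [0, 0, 0], [0, 0, 0], [0, 0, 0], [0, 0, 0]], rot=[[0, 0, 0], [0, 0, 0], [0, 0, 0], [0, 0, 0], [0, 0, 0]], fingers=0.0, grip_force=30)

```text
clock: 8.32
eef_pos: [479.4, 376.7, 33.9]
tcp_rot: [3.14, 0.001, 2.941]
contact_force: [-0.3, -2.1, 6.7]
opening: 0.14
grasp_force: 32.7
```

Emit:
play_rows(dp=[[0, 0, 0], [0, 0, 0], [0, 0, 0]], rot=[[0, 0, 0], [0, 0, 0], [0, 0, 0]])

```text
clock: 8.57
eef_pos: [479.4, 376.7, 33.9]
tcp_rot: [3.14, 0.001, 2.941]
contact_force: [-0.3, -2.0, 6.4]
opening: 0.139
grasp_force: 32.7
```

Emit:
play_rows(dp=[[0, 0, -0.1], [0, 0, -0.3], [0, 0, -0.6], [0, 0, -1.0], [0, 0, -1.4]], rot=[[0, 0, 0], [0, 0, 0], [0, 0, 0], [0, 0, 0], [0, 0, 0]])

```text
clock: 8.98
eef_pos: [478.6, 376.4, 90.0]
tcp_rot: [3.141, -0.0, 2.941]
contact_force: [0.9, 0.8, -0.1]
opening: 0.135
grasp_force: 31.8
```

Emit:
play_rows(dp=[[0, 0, -0.6], [0, 0, -1.2], [0, 0, -1.8], [0, 0, -2.4], [0, 0, -3.0]], rot=[[0, 0, 0], [0, 0, 0], [0, 0, 0], [0, 0, 0], [0, 0, 0]])

```text
clock: 9.4
eef_pos: [478.5, 376.3, 211.1]
tcp_rot: [3.141, 0.001, 2.941]
contact_force: [0.1, 0.5, -1.3]
opening: 0.141
grasp_force: 31.8
```

Run:
```python
from g import *
s,f=snap("w6");print(s["opening"],s["grasp_force"],s["contact_force"].round(1))
R=Ro.from_euler('xyz',s["tcp_rot"]).as_matrix();print((R.T@(np.array([663.3,90.65,200])-s["eef_pos"])/40).round(2))
c=cam(f,s)
for nm,lo,hi in(("or",(6,120,60),(18,255,255)),("bl",(105,120,70),(125,255,255)),("gr",(45,90,40),(85,255,255))):
    for b in blobs(f["color"],lo,hi,100): print(nm,b,onz(c,b[0],69)[:2].round(1))
a=f["color"][:,:,::-1].copy()
cv2.imwrite("pics/w6c.png",cv2.resize(a[260:480,180:460],None,fx=2.5,fy=2.5))
```

```text
[478.5 376.3 211.1] [3.141e+00 1.000e-03 2.941e+00] 9.4 [ 0.66  0.35  1.69  0.    1.1  -0.71]
0.14135473500486637 31.811707019805908 [ 0.1  0.5 -1.3]
[-5.95 -6.08  0.28]
or ([312.9, 273.8], [303, 264, 21, 20, 396]) [526.6 368. ]
or ([118.2, 311.7], [105, 304, 23, 21, 137]) [528.5 181.7]
or ([313.3, 333.9], [300, 308, 28, 53, 1388]) [586.4 356.3]
bl ([312.2, 166.7], [307, 155, 11, 23, 211]) [434.5 386.1]
bl ([625.8, 341.5], [607, 313, 33, 53, 1083]) [662.3 659.6]
```

View pics/w6c.png

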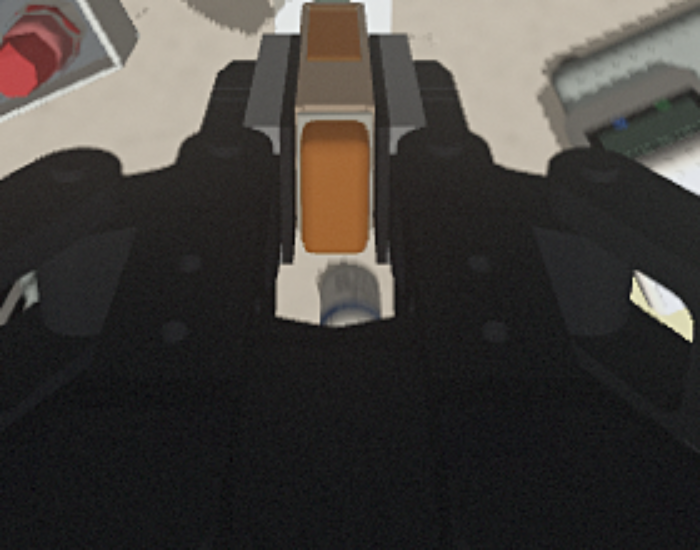

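The crop shows the amber cell gripped by its broad sides, with the stopper centred between the pads. I'll compute its offset in the tool frame and refine the photometer's midline from frame w3.

Run:
```python
from ph import *
s,f=pickle.load(open("w6.pkl","rb"));c=cam(f,s);R=Ro.from_euler('xyz',s["tcp_rot"]).as_matrix()
for p in((300,334),(327.5,334),(313.3,308),(313.3,361)):
    print(p,(R.T@(onz(c,p,s["eef_pos"][2]+35)-s["eef_pos"])).round(1))
s,f=pickle.load(open("w3.pkl","rb"));c=cam(f,s);h=cv2.cvtColor(f["color"],cv2.COLOR_RGB2HSV)
O=np.array([663.3,90.65]);y=np.radians(4.35);ex=np.array([np.cos(y),np.sin(y)]);ey=np.array([-ex[1],ex[0]])
cor=[proj(c,[*(O+a*ex+b*ey),85])[0].round(0).tolist() for a,b in((-43,110),(43,110),(-43,30),(43,30))];print(cor)
r0=int(min(cor[0][1],cor[1][1]))+5;r1=int(cor[2][1])-4;L=int(cor[0][0]);Rr=int(cor[1][0])
for l in edges(f["color"],c,range(r0,r1),(L-14,L+18),(Rr+14,Rr-18),h[...,1],18,85):
    p=np.array(l[:2])-O;print(l,p@ex,p@ey)
```

```text
(300, 334) [  1.3  -3.2 -35. ]
(327.5, 334) [  1.3   6.6 -35. ]
(313.3, 308) [ 11.6   1.5 -35. ]
(313.3, 361) [-10.    1.5 -35. ]
[[253.0, 160.0], [342.0, 159.0], [257.0, 239.0], [341.0, 238.0]]
(np.float32(617.85095), np.float32(167.65485), np.float32(4.0779724)) -39.47739043647224 80.23028064204983
(np.float32(698.8996), np.float32(172.02858), np.float32(2.2797852)) 41.66952248330067 78.44396376053228
```

Run:
```python
from ph import *
for n in("w1","w5","w6"):
    s,f=pickle.load(open(n+".pkl","rb"));print(n,np.array(f["mount"]).round(4).tolist(),np.array(f["mtx"])[0].round(2),[k for k in f],s["tcp_rot"])
    c=cam(f,s);R=Ro.from_euler('xyz',s["tcp_rot"]).as_matrix()
    o,d=ray(c,(313.4,232));print((R.T@(o-s["eef_pos"])).round(2),(R.T@d).round(4))
```

```text
w1 [[0.0011, -0.9637, -0.2672, 69.3536], [1.0, 0.0009, 0.0008, -0.547], [-0.0005, -0.2672, 0.9637, -142.469], [0.0, 0.0, 0.0, 1.0]] [343.87   0.   313.41] ['color', 'mtx', 'D', 'mount'] [-3.14076190e+00  1.03420448e-04  1.56666500e+00]
[  69.35   -0.55 -142.47] [-2.659e-01  7.000e-04  9.640e-01]
w5 [[0.0011, -0.9633, -0.2683, 68.6769], [1.0, 0.0008, 0.0012, 1.3727], [-0.0009, -0.2683, 0.9633, -142.4683], [0.0, 0.0, 0.0, 1.0]] [343.87   0.   313.41] ['color', 'mtx', 'D', 'mount'] [3.14011747e+00 1.24381579e-03 2.93986093e+00]
[  68.68    1.37 -142.47] [-0.267   0.0012  0.9637]
w6 [[0.0011, -0.9633, -0.2683, 68.6754], [1.0, 0.0008, 0.0012, 1.3736], [-0.0009, -0.2683, 0.9633, -142.4687], [0.0, 0.0, 0.0, 1.0]] [343.87   0.   313.41] ['color', 'mtx', 'D', 'mount'] [3.14068060e+00 6.45266141e-04 2.94092415e+00]
[  68.68    1.37 -142.47] [-0.267   0.0012  0.9637]
```

The mount calibration carries a constant world bias of about (−0.55, +1.4) mm, which the held cell's apparent offset confirms. The corrected beam point is about (663.9, 89.3). I'll move above the gap.

Emit:
play_rows(dp=[[-0.6, -0.6, 0], [-1.3, -1.3, 0], [-2.0, -2.0, 0], [-2.7, -2.7, 0], [-3.4, -3.4, 0]], rot=[[0, 0, 0], [0, 0, 0], [0, 0, 0], [0, 0, 0], [0, 0, 0]])

```text
clock: 9.87
eef_pos: [585.5, 214.5, 209.8]
tcp_rot: [3.141, 0.001, 2.941]
contact_force: [0.1, 0.9, 0.4]
opening: 0.143
grasp_force: 31.8
```

Emit:
play_rows(dp=[[-0.7, -0.7, 0], [-1.3, -1.3, 0], [-1.8, -1.9, 0], [-2.3, -2.4, 0], [-2.57, -2.7, 0]], rot=[[0, 0, 1.1], [0, 0, 2.2], [0, 0, 3.3], [0, 0, 4.4], [0, 0, 5.5]])

```text
clock: 10.28
eef_pos: [665.5, 86.8, 209.6]
tcp_rot: [3.141, 0.001, 2.358]
contact_force: [-1.5, 0.4, -0.8]
opening: 0.138
grasp_force: 31.8
```

Emit:
play_rows(dp=[[0, 0, 0.2], [0, 0, 0.4], [0, 0, 0.6], [0, 0, 0.8], [0, 0, 1.0]], rot=[[0, 0, 1.1], [0, 0, 2.2], [0, 0, 3.3], [0, 0, 4.4], [0, 0, 5.5]])

```text
clock: 10.7
eef_pos: [664.1, 89.6, 169.2]
tcp_rot: [3.141, -0.0, 1.783]
contact_force: [-0.1, -0.3, -0.5]
opening: 0.137
grasp_force: 31.8
```

Emit:
play_rows(dp=[[0, 0, 0], [0, 0, 0], [0, 0, 0], [0, 0, 0], [0, 0, 0]], rot=[[0, 0, 1.0], [0, 0, 1.36], [0, 0, 1.36], [0, 0, 1.36], [0, 0, 1.36]])

```text
clock: 11.12
eef_pos: [664.1, 89.7, 169.1]
tcp_rot: [3.141, -0.0, 1.648]
contact_force: [-0.0, 0.5, -0.4]
opening: 0.141
grasp_force: 31.7
```

Emit:
play_rows(dp=[[0, 0, 0], [0, 0, 0], [0, 0, 0], [0, 0, 0], [0, 0, 0]], rot=[[0, 0, 0], [0, 0, 0], [0, 0, 0], [0, 0, 0], [0, 0, 0]])

```text
clock: 11.53
eef_pos: [663.9, 89.7, 168.5]
tcp_rot: [-3.141, -0.0, 1.647]
contact_force: [0.1, 0.4, -1.3]
opening: 0.139
grasp_force: 31.7
```

Run:
```python
from g import *
from ph import edges
s,f=snap("w7");print(s["grasp_force"],s["qvel"].round(3));c=cam(f,s);R=Ro.from_euler('xyz',s["tcp_rot"]).as_matrix()
h=cv2.cvtColor(f["color"],cv2.COLOR_RGB2HSV)
for b in blobs(f["color"],(6,120,60),(18,255,255),300): print(b,(R.T@(onz(c,b[0],s["eef_pos"][2]+35)-s["eef_pos"])).round(1))
O=np.array([663.3,90.65]);y=np.radians(4.35);ex=np.array([np.cos(y),np.sin(y)]);ey=np.array([-ex[1],ex[0]])
cor=[proj(c,[*(O+a*ex+b*ey),85])[0].round(0).tolist() for a,b in((-43,110),(43,110),(-43,30),(43,30))];print(cor)
```

```text
[663.9  89.7 168.5] [-3.141 -0.     1.647] 11.5333 [0.13 0.48 1.58 0.   1.08 0.06]
31.749240159988403 [-0.     0.002  0.002  0.001 -0.    -0.001]
([313.0, 273.2], [303, 262, 22, 23, 458]) [ 25.4  -0.5 -35. ]
([313.3, 333.9], [300, 308, 28, 53, 1390]) [  2.2  -0.3 -35. ]
[[242.0, 67.0], [384.0, 68.0], [248.0, 197.0], [378.0, 197.0]]
```

View pics/w7.png

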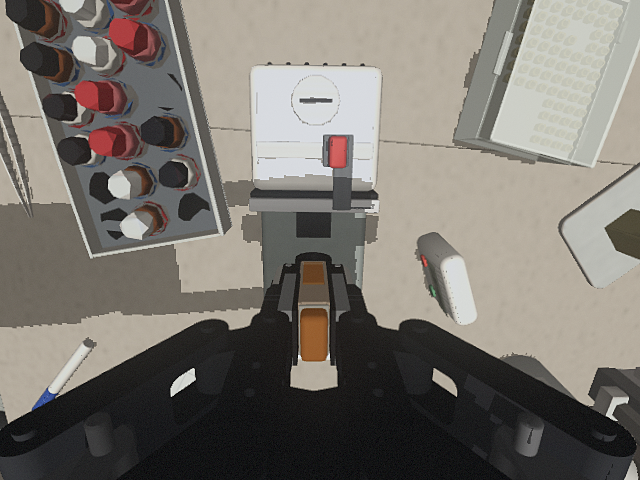

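The lamp head spans columns 250–381, the shutter tab is at (338,151) on the open side, and the cell stopper is at (313,334). I'll measure the midline relative to the cell in this same image.

Run:
```python
from ph import *
s,f=pickle.load(open("w7.pkl","rb"));c=cam(f,s);R=Ro.from_euler('xyz',s["tcp_rot"]).as_matrix();h=cv2.cvtColor(f["color"],cv2.COLOR_RGB2HSV)
E=edges(f["color"],c,range(80,178),(238,275),(396,360),h[...,1],18,85)
for l in E: print(l,(R.T@(np.array([*l[:2],85])-s["eef_pos"])).round(2),"yaw rel", l[2]-(np.degrees(s["tcp_rot"][2])-90))
for r in (85,110,140,170): print(r,[(x,int(h[r,x,1])) for x in range(244,256)],[(x,int(h[r,x,1])) for x in range(374,386)])
g=h[...,2].astype(int)
print("dark floor",[(x,g[225,x]) for x in range(290,342,2)]);print([(y,g[y,318]) for y in range(206,262,3)])
for z in(85,87): print(z,[(R.T@(onz(c,(300,v),z)-s["eef_pos"]))[0].round(1) for v in (66,190,211)])
```

```text
(np.float32(618.14813), np.float32(167.36407), np.float32(3.6203537)) [ 80.96 -39.76  83.47] yaw rel -0.7320850022931324
(np.float32(698.9757), np.float32(169.45523), np.float32(3.5358505)) [76.91 41.   83.46] yaw rel -0.8165881761212574
85 [(244, 29), (245, 28), (246, 30), (247, 28), (248, 29), (249, 25), (250, 18), (251, 14), (252, 12), (253, 8), (254, 4), (255, 7)] [(374, 9), (375, 8), (376, 2), (377, 6), (378, 9), (379, 14), (380, 15), (381, 16), (382, 28), (383, 31), (384, 31), (385, 30)]
110 [(244, 29), (245, 28), (246, 28), (247, 26), (248, 29), (249, 29), (250, 20), (251, 17), (252, 15), (253, 11), (254, 6), (255, 7)] [(374, 6), (375, 3), (376, 9), (377, 12), (378, 16), (379, 15), (380, 19), (381, 32), (382, 29), (383, 28), (384, 30), (385, 28)]
140 [(244, 28), (245, 27), (246, 25), (247, 28), (248, 28), (249, 29), (250, 31), (251, 19), (252, 14), (253, 15), (254, 12), (255, 7)] [(374, 7), (375, 11), (376, 15), (377, 16), (378, 16), (379, 26), (380, 33), (381, 32), (382, 33), (383, 30), (384, 34), (385, 29)]
170 [(244, 29), (245, 28), (246, 29), (247, 31), (248, 29), (249, 31
[... 579 characters left out ...]
.int64(45)), (326, np.int64(44)), (328, np.int64(44)), (330, np.int64(46)), (332, np.int64(97)), (334, np.int64(94)), (336, np.int64(98)), (338, np.int64(98)), (340, np.int64(96))]
[(206, np.int64(137)), (209, np.int64(131)), (212, np.int64(62)), (215, np.int64(47)), (218, np.int64(47)), (221, np.int64(44)), (224, np.int64(45)), (227, np.int64(45)), (230, np.int64(40)), (233, np.int64(48)), (236, np.int64(43)), (239, np.int64(97)), (242, np.int64(94)), (245, np.int64(96)), (248, np.int64(98)), (251, np.int64(98)), (254, np.int64(36)), (257, np.int64(34)), (260, np.int64(36))]
85 [np.float64(111.7), np.float64(35.8), np.float64(21.7)]
87 [np.float64(111.3), np.float64(36.1), np.float64(22.1)]
```

The cell is within 0.5 mm laterally and the yaw needs −0.7°. I'll apply the small correction and descend slowly into the gap.

Emit:
play_rows(dp=[[-0.03, 0, 0.2], [-0.03, 0, 0.5], [-0.03, 0, 0.8], [-0.03, 0, 1.1], [-0.03, 0, 1.3]], rot=[[0, 0, 0.11], [0, 0, 0.11], [0, 0, 0.11], [0, 0, 0.11], [0, 0, 0.11]])

```text
clock: 12.0
eef_pos: [662.9, 88.3, 113.8]
tcp_rot: [-3.139, 0.0, 1.635]
contact_force: [-0.8, 0.2, -0.2]
opening: 0.14
grasp_force: 31.7
```

Emit:
play_rows(dp=[[0, 0, 0.2], [0, 0, 0.45], [0, 0, 0.7], [0, 0, 0.95], [0, 0, 1.19]], rot=[[0, 0, 0], [0, 0, 0], [0, 0, 0], [0, 0, 0], [0, 0, 0]])

```text
clock: 12.42
eef_pos: [664.0, 88.4, 67.8]
tcp_rot: [-3.141, -0.0, 1.635]
contact_force: [0.6, -0.7, -0.1]
opening: 0.136
grasp_force: 31.7
```

Emit:
play_rows(dp=[[0, 0, 0], [0, 0, 0], [0, 0, 0], [0, 0, 0], [0, 0, 0]], rot=[[0, 0, 0], [0, 0, 0], [0, 0, 0], [0, 0, 0], [0, 0, 0]])

```text
clock: 12.83
eef_pos: [664.5, 88.5, 69.6]
tcp_rot: [3.14, -0.0, 1.635]
contact_force: [-0.4, 0.1, -0.6]
opening: 0.14
grasp_force: 31.8
```

Run:
```python
from g import *
from ph import edges
s,f=snap("w8");c=cam(f,s);R=Ro.from_euler('xyz',s["tcp_rot"]).as_matrix();h=cv2.cvtColor(f["color"],cv2.COLOR_RGB2HSV)
print(s["grasp_force"],s["contact_force"].round(1))
for b in blobs(f["color"],(6,120,60),(18,255,255),300): print(b,(R.T@(onz(c,b[0],s["eef_pos"][2]+35)-s["eef_pos"])).round(1))
F=optics.grab_frame("scene");G=optics.grab_frame("side")
pickle.dump((F,G),open("f1.pkl","wb"))
a=cv2.resize(F["color"][230:370,330:490,::-1],None,fx=2.5,fy=2.5);b=cv2.resize(G["color"][200:290,260:360,::-1],None,fx=3.5,fy=3.5)
p=np.zeros((600,760,3),np.uint8);p[:350,:400]=a;p[:315,400:750]=b
w=f["color"][:,150:490,::-1];p[350:590,:340]=cv2.resize(w,(340,240),interpolation=cv2.INTER_AREA) if 0 else w[0:240];p[350:590,400:740]=w[240:480]
cv2.imwrite("pics/f1.png",p)
for n,fr in(("scene",F),("side",G)):
    print(n,[x for x in blobs(fr["color"],(8,110,70),(18,255,255),6) if 280<x[0][0]<460 and 190<x[0][1]<340])
    print(proj(cam(fr),[[*s["eef_pos"][:2],104],[*s["eef_pos"][:2],50]]).round(1).tolist())
```

```text
[664.5  88.5  69.6] [ 3.14  -0.     1.635] 12.8333 [ 0.13  0.59  1.64 -0.    0.9   0.07]
31.750173568725586 [-0.4  0.1 -0.6]
([90.5, 127.6], [68, 106, 34, 49, 419]) [ 72.9 -68.7 -35.1]
([47.5, 202.8], [24, 184, 37, 44, 434]) [ 49.6 -87.2 -35.1]
([67.6, 259.8], [44, 243, 39, 42, 388]) [ 29.9 -84.1 -35.1]
([312.9, 274.2], [303, 264, 22, 21, 423]) [ 25.   -0.5 -35. ]
([313.3, 334.4], [300, 308, 28, 54, 1424]) [  2.   -0.4 -35. ]
scene [([416.4, 284.5], [415, 282, 4, 6, 18]), ([414.2, 298.3], [412, 294, 5, 11, 24]), ([332.3, 315.3], [327, 312, 12, 6, 25]), ([334.6, 338.8], [329, 336, 13, 5, 20])]
[[412.3, 281.2], [408.0, 300.7]]
side [([305.3, 214.1], [303, 212, 6, 6, 27]), ([346.6, 250.5], [344, 249, 8, 4, 17]), ([379.0, 262.0], [377, 261, 5, 3, 11]), ([384.8, 269.0], [381, 267, 9, 5, 32])]
[[304.8, 212.9], [304.6, 231.7]]
```

View pics/f1.png

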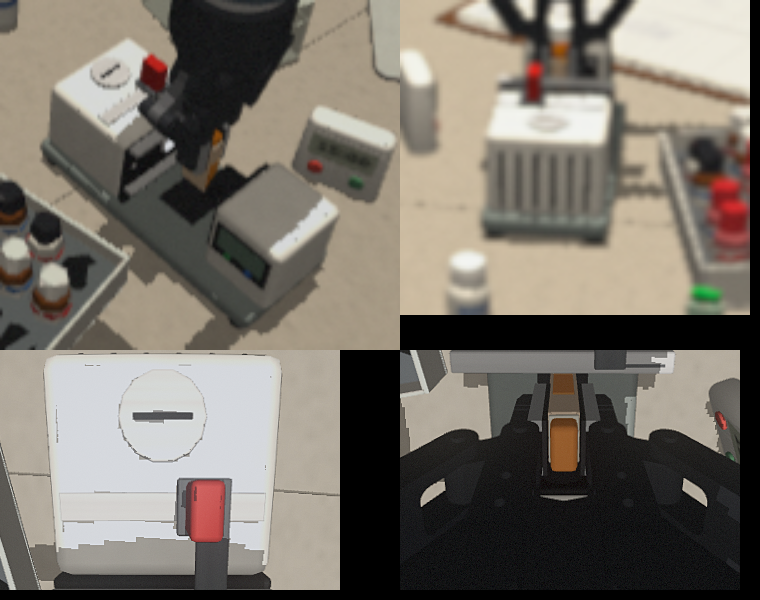

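The cell hangs upright in the gap between the shutter guides and the tube. It is centred on the lamp midline (column about 314 against cell 313), the tab is on the open side, and there is no contact force. Handing in.

```bash
python3 -c "
from rig import telemetry,optics,r
print(r.sign_off())"
```

```text
the job is handed in; nothing more can be done
None
```

I slid the shutter fully open and handed the job in with the amber cell held upright in the beam. By the last images it is within about 0.5 mm of centre sideways and within about 3 mm along the beam and in height, with no sign of contact; the judge's result was not shown.

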